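Weigh out seed potatoes on the spring scale

TASK

Take the steel check weight off the spring scale and stand it upright in its small wooden box. Then add seed potatoes from the tray to the scale's pan until the pointer has sunk to the black clip on the upright strip, so that it rests within the clip's height and not past it; the potatoes you do not need stay in the tray. Leave the jars, pots and other things where they are.

Things in the scene. Friction and masses are not known exactly. Their poses are not given: they have to be found in the camera images.
- pan (a joint): how far the square steel pan of the white spring scale has sunk, in m: 0 is empty, 0.062 its lower stop. It slides straight down on a spring of 90 N/m (about 11 mm for each 100 g laid on it) and settles within a second. The pan measures 170 x 170 mm outside, with a rim 4 mm thick and 12 mm above the pan's floor
- pan_floor (a point): centre of the pan's floor, on its upper face; 135 mm above the table when the pan is empty, and it sinks with the pan. x and y along the pan's sides; z up. At the start it carries the check weight
- pointer (a point): the pan's dark forked pointer (two bars 4 mm thick that straddle the scale's upright aluminium strip), at the middle of the strip, 125 mm to the -y side of the pan's centre, level with the pan's floor; it sinks with the pan
- mark (a point): centre of the black clip on the upright aluminium strip (clip 18 x 32 mm, 18 mm high: it reaches 9 mm above and below this point). Its height differs from one order to the next. The clip does not move
- weight: steel 500 g check weight, standing upright on the pan at the start: body 46 mm diameter and 36 mm high, then a neck of 14 mm diameter, then a round grip knob of 24 mm diameter from 55 to 75 mm above its underside (75 mm high in all). Origin at the centre of its underside, z up
- home_in (a point): centre of the inner floor of the small open wooden box where the check weight is kept: 90 x 90 mm outside, 78 x 78 mm inside, floor 6 mm above the table, rim 20 mm above the table; fixed to the table. x, y along its sides
- tray_in (a point): centre of the inner floor of the low black nursery tray that holds the seed potatoes: 230 mm (x) by 300 mm (y), walls 4 mm thick, floor 4 mm and rim 18 mm above the table; fixed to the table. x and y along its sides
- claypot: small empty clay pot, 48 mm across its mouth and 42 mm high, standing in the tray among the potatoes; not part of the job. Origin at the centre of its underside
- jar0: seed jar with brass lid, 72 mm diameter, 120 mm high, not part of the job. Origin at the centre of its underside
- jar1: second, amber seed jar with brass lid, 72 mm diameter, 120 mm high, not part of the job. Origin at the centre of its underside
- handbrush: brush lying on the table, not part of the job. Origin at the centre of its underside
- mug: white mug, 80 mm across, 90 mm high, not part of the job. Origin at the centre of its underside
- packets: small cardboard box, 70 x 110 x 60 mm, not part of the job. Origin at the centre of its underside
- potato0: seed potato, brown, a rounded block 62 mm long (its x), 42 mm wide (its y), 36 mm high (its z), roughly 95 to 130 g, each a little different. Origin at the centre of its underside. Starts in the tray, its long side roughly along the tray's x
- potato1: seed potato, brown, a rounded block 62 mm long (its x), 42 mm wide (its y), 36 mm high (its z), roughly 95 to 130 g, each a little different. Origin at the centre of its underside. Starts in the tray, its long side roughly along the tray's x
- potato2: seed potato, brown, a rounded block 62 mm long (its x), 42 mm wide (its y), 36 mm high (its z), roughly 95 to 130 g, each a little different. Origin at the centre of its underside. Starts in the tray, its long side roughly along the tray's x
- potato3: seed potato, brown, a rounded block 62 mm long (its x), 42 mm wide (its y), 36 mm high (its z), roughly 95 to 130 g, each a little different. Origin at the centre of its underside. Starts in the tray, its long side roughly along the tray's x
- potato4: seed potato, brown, a rounded block 62 mm long (its x), 42 mm wide (its y), 36 mm high (its z), roughly 95 to 130 g, each a little different. Origin at the centre of its underside. Starts in the tray, its long side roughly along the tray's x
Not all that is in view belongs to the job. What is shaped like the potato2 but pink is not meant. Leave any blue look-alike of the part that bears home_in alone.

How it is judged:
On the way, in this order (a step that is already met when the one before it is completed fails the run):
1. the check weight stands upright in its wooden box (x of weight in the frame of home_in between -0.025 and 0.025 m and y of weight in the frame of home_in between -0.025 and 0.025 m and z of weight in the frame of home_in between -0.006 and 0.006 m and angle between weight's own z axis and vertical below 0.1 rad and contact force between the fingers and weight below 0.05 N), for 0.2 s.
2. the pan, loaded with potatoes, has sunk until the pointer rests within the clip's height (z of pointer in the frame of mark between -0.01 and 0.01 m and velocity of joint pan between -0.01 and 0.01 m/s and contact force between each of the arm, the fingers and pan below 0.05 N), for 0.3 s.
At the end, for the whole second after the job is handed in: The check weight stands upright (within 0.1 rad) on the floor of its wooden box; the pan is at rest (under 10 mm/s) with its pointer within 10 mm above or below the centre of the clip (the clip's own height with 1 mm to spare at each edge); every potato is either in the pan or in the tray (x of weight in the frame of home_in between -0.025 and 0.025 m and y of weight in the frame of home_in between -0.025 and 0.025 m and z of weight in the frame of home_in between -0.006 and 0.006 m and angle between weight's own z axis and vertical below 0.1 rad and z of pointer in the frame of mark between -0.01 and 0.01 m and velocity of joint pan between -0.01 and 0.01 m/s and ((x of potato0 in the frame of pan_floor between -0.085 and 0.085 m and y of potato0 in the frame of pan_floor between -0.085 and 0.085 m and z of potato0 in the frame of pan_floor between -0.006 and 0.08 m) or (x of potato0 in the frame of tray_in between -0.115 and 0.115 m and y of potato0 in the frame of tray_in between -0.15 and 0.15 m and z of potato0 in the frame of tray_in between -0.006 and 0.08 m)) and ((x of potato1 in the frame of pan_floor between -0.085 and 0.085 m and y of potato1 in the frame of pan_floor between -0.085 and 0.085 m and z of potato1 in the frame of pan_floor between -0.006 and 0.08 m) or (x of potato1 in the frame of tray_in between -0.115 and 0.115 m and y of potato1 in the frame of tray_in between -0.15 and 0.15 m and z of potato1 in the frame of tray_in between -0.006 and 0.08 m)) and ((x of potato2 in the frame of pan_floor between -0.085 and 0.085 m and y of potato2 in the frame of pan_floor between -0.085 and 0.085 m and z of potato2 in the frame of pan_floor between -0.006 and 0.08 m) or (x of potato2 in the frame of tray_in between -0.115 and 0.115 m and y of potato2 in the frame of tray_in between -0.15 and 0.15 m and z of potato2 in the frame of tray_in between -0.006 and 0.08 m)) and ((x of potato3 in the frame of pan_floor between -0.085 and 0.085 m and y of potato3 in the frame of pan_floor between -0.085 and 0.085 m and z of potato3 in the frame of pan_floor between -0.006 and 0.08 m) or (x of potato3 in the frame of tray_in between -0.115 and 0.115 m and y of potato3 in the frame of tray_in between -0.15 and 0.15 m and z of potato3 in the frame of tray_in between -0.006 and 0.08 m)) and ((x of potato4 in the frame of pan_floor between -0.085 and 0.085 m and y of potato4 in the frame of pan_floor between -0.085 and 0.085 m and z of potato4 in the frame of pan_floor between -0.006 and 0.08 m) or (x of potato4 in the frame of tray_in between -0.115 and 0.115 m and y of potato4 in the frame of tray_in between -0.15 and 0.15 m and z of potato4 in the frame of tray_in between -0.006 and 0.08 m))); the robot touches nothing.
It fails at once if the clay pot, a jar, the brush, the mug or the cardboard box is moved by more than 30 mm (distance of any of claypot, jar0, jar1, handbrush, mug, packets from where it was at the start of the episode above 0.03 m).
It also fails if it takes over 72 s, if anything falls off the work surface, if the arm or the gripper's body presses on something with over 40 N, if the wrist force passes 120 N, or if a joint passes its speed limit or range.

ROBOT

A 6-joint arm with a two-finger parallel gripper is mounted at the origin on the work surface. World frame = base frame: x ahead of the robot, y to its left, z up, the work surface at z = 0. Lengths are in m, angles in rad, forces in N, time in s.
With the tool pointing down it reaches from about 0.35 to 0.85 m from the base axis. Payload 8.1 kg.
Tool frame: the origin (TCP) lies midway between the tips of the shut fingers; the grasp point (between the pads) lies 19 mm behind it; z points along the fingers, y is the line along which they close (so a half turn about z gives the same grasp; the last joint's range is limited). The gripper opens to 85 mm and grips with 20 to 120 N. Pads are 22 mm wide; open, the fingers measure 114 mm over their backs; the gripper's body (76 mm by 85 mm) begins 54 mm behind the grasp point. The pads swing forward as they close: fully open they stand 13 mm farther back than shut.
Start: joints at [1.138, 0.13, 1.488, -0, 1.523, -0.085], TCP at [0.204, 0.564, 0.231] pointing down, gripper open.
Joint ranges: [-2.96, 2.96], [-0.89, 2.26], [0.02, 2.5], [-1.34, 4.48], [0, 2.73], [-2.66, 2.66]. Speed limits (rad/s): [2.39, 2.39, 2.79, 3.14, 3.14, 3.14].

INTERFACE

Orientations are given as a unit quaternion [w, x, y, z].
In Python, from station import monitor, get_image, get_calibration, job gives the robot as it stands.
- The arm moves only by the tool step_arm, never from a script. Its argument "commands" is a list of rows, each an object with "linear": the shift along the tool's x, y, z in m, a list of three; "spin": the turn about the tool's z in degrees. A call has 1 to 10 rows; each row shifts and turns the commanded pose from where the row before left it, along the tool's axes as they then stand; what a row does not reach is not made up. A row lasts 1/10 s, in which the tool goes at most 50 mm and 8.59 degrees, less where a joint would pass 70% of its speed; a pose out of reach is approached as far as the arm can. A call is refused whole if a number of a shift passes 0.05 or a number of a turn 8.59, either way. A call with a gripper value outside its range is refused whole. "jaw" is the finger opening in m, from 0 to 0.0854, set as the call begins (left out, the last holds). The fingers move at their own pace and stop on an object; "squeeze" is the grip in N (left out, the last holds). Time passes only in rows, so rows that do not move let the fingers close. It gives the time, the measured TCP pose, the force, the opening and the grip force at its end, in the units of the state.
- monitor.sense(): the state, without advancing time (a new reading comes with each control period).
- get_image(name): name is "scene" or "side" or "wrist"; returns (picture, depth): 480x640x3 uint8, red, green, blue; 480x640 float32, m along the optical axis (not along the pixel's ray), 0 where there is no reading.
- get_calibration(name): a dict with "fx", "fy", "cx", "cy" (pixels), "dist" ([k1, k2, p1, p2, k3] as OpenCV has them; the pictures are not rectified), "rvec" (rotation vector, rad) and "tvec" (3), from world to camera coordinates, as OpenCV has them. Camera axes: x right, y down, z forward; pixel columns grow to the right and rows downward; lengths in m; the calibration is good to about 2 mm. A picture is of the moment at which its call begins: read the wrist's pose just before it. get_calibration takes no time and is no camera call; for the wrist camera it gives the pose at the moment of the call.
- job.sign_off(): hands the job in; it is judged then, once.
The state is a dict: "time": time; "joints": joint angles; "dq": joint speeds; "tau": joint torques, N m; "ee_pos": TCP position; "ee_rot": TCP orientation; "force": force on the tool from outside, world axes, zero at the start; "moment": the same for the moment, N m; "grip_width": opening from 0.0 (shut) to 1.0 (fully open); "grip_force": force on a finger pad.
Only numpy, scipy, OpenCV 4.12 (cv2) and the standard library are available. Lean on these libraries where they do the work, as an engineer would, in place of code of your own. Each camera call takes 0.05 s, during which the arm holds its last target. There are 200 camera calls.

## Working session

There is one attempt and no reset: what is moved stays moved. The work goes in short steps, Python scripts to look and compute and a tool call to move; the robot and the scene stay as the last step left them, time stands still between calls to the robot, and variables do not carry over. Pictures are saved under pics/ and viewed, at most 10 in all, crops included, and the job is handed in when it is done.

Besides the shell and the picture viewer there is one more tool, called after "Emit:" by a JSON object that holds its "fn" and its "kwargs", one argument or row to a line. step_arm: Moves the arm, as the interface text tells. Its arguments: {"type":"object","properties":{"commands":{"type":"array"},"jaw":{"type":"number"},"squeeze":{"type":"number"}},"required":["commands"]}

```bash
ls; mkdir -p pics; cat > h.py <<'E'
import numpy as np, cv2
from station import monitor, get_image, get_calibration, job
def cam(n):
    c=get_calibration(n);K=np.array([[c['fx'],0,c['cx']],[0,c['fy'],c['cy']],[0,0,1.]])
    R=cv2.Rodrigues(np.array(c['rvec'],float))[0];return K,np.array(c['dist'],float),R,np.array(c['tvec'],float).reshape(3)
def cloud(n,c=None):
    c=c or cam(n);im,d=get_image(n);K,D,R,t=c
    v,u=np.mgrid[0:480,0:640];p=cv2.undistortPoints(np.stack([u,v],-1).reshape(-1,1,2).astype(np.float64),K,D).reshape(480,640,2)
    P=np.dstack([p[...,0]*d,p[...,1]*d,d]);W=(P-t)@R
    W[d==0]=np.nan
    return im,d,W
def save(n,im): cv2.imwrite('pics/'+n+'.png',cv2.cvtColor(im,cv2.COLOR_RGB2BGR))
E
python3 - <<'E'
from h import *
for n in ('scene','side'):
    im,d,W=cloud(n);save(n+'0',im);np.savez('/tmp/'+n,im=im,W=W);K,D,R,t=cam(n);print(n,-R.T@t,R[2])
s=monitor.sense();print(s)
E
```

```text
pics
scene [1.35290788 0.63943806 0.811773  ] [-0.63764701 -0.54055495 -0.54882295]
side [ 0.2943623  -0.8167246   0.84075492] [ 0.24422746  0.70779661 -0.66285512]
{'time': 0.1, 'joints': array([ 1.13760729e+00,  1.31081767e-01,  1.48917020e+00, -2.30902008e-05,
        1.52298334e+00, -8.54005496e-02]), 'dq': array([-0.00119365, -0.00026271, -0.00163183, -0.00112271, -0.00148095,
       -0.00030795]), 'tau': array([ 1.46721766e-03, -5.70955682e+01, -5.01939583e+01, -2.75843795e-04,
        8.25825351e-03, -3.30854209e-05]), 'ee_pos': array([0.20427351, 0.56363763, 0.23035173]), 'ee_rot': array([-1.99441306e-04,  1.73018551e-01,  9.84918223e-01, -7.96827030e-04]), 'force': array([0.98311428, 0.00658699, 0.17750664]), 'moment': array([-0.02648743, -0.01041968, -0.00119098]), 'grip_force': 0.0, 'grip_width': 1.0009421432128531}
```

View pics/scene0.png

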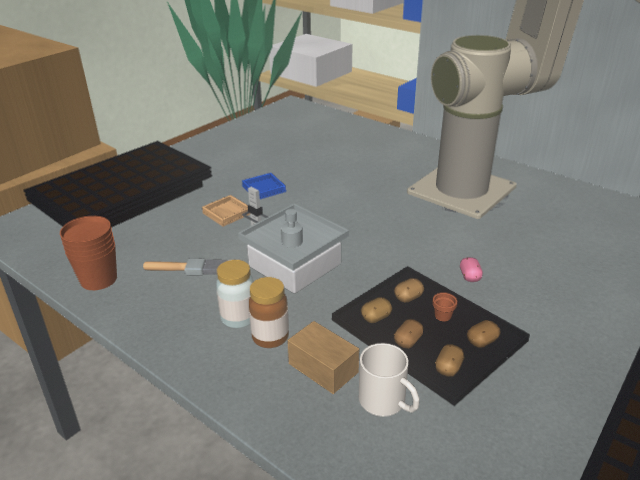

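View pics/side0.png

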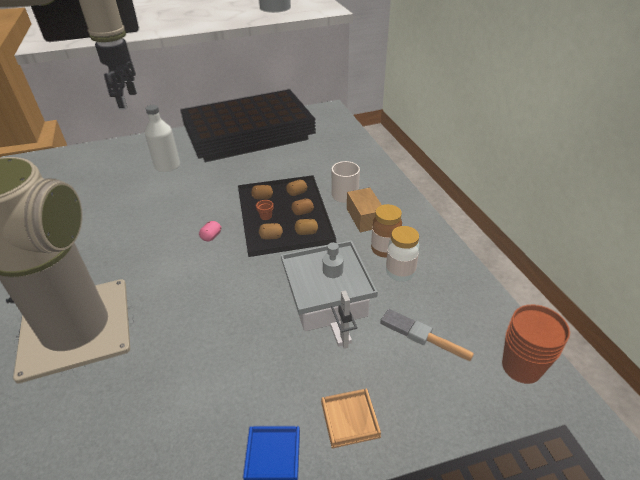

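The scene view shows the pan at about (292,235), the weight's knob at (291,215), the wooden box at (225,210) and the potatoes around (430,330). In the side view the knob is at (333,249), the strip and clip near (345,315), the wooden box at (350,417) and five potatoes in the tray around (285,213). Next I'll measure these.

```bash
python3 - <<'E'
from h import *
def rep(name,W,m):
    P=W[m];P=P[~np.isnan(P).any(1)]
    if len(P)<5: print(name,'few');return
    print(name,len(P),'med',np.median(P,0).round(4),'lo',np.percentile(P,2,0).round(4),'hi',np.percentile(P,98,0).round(4))
for n,box in (('side',(225,330,165,255)),('scene',(330,530,265,400))):
    z=np.load('/tmp/%s.npz'%n);im,W=z['im'],z['W'];hsv=cv2.cvtColor(im,cv2.COLOR_RGB2HSV)
    print('==',n)
    m=(hsv[...,0]<22)&(hsv[...,1]>90)&(hsv[...,2]>60);roi=np.zeros_like(m);roi[box[2]:box[3],box[0]:box[1]]=1;m&=roi
    if n=='scene': m[320:,288:360]=0
    k,l,st,c=cv2.connectedComponentsWithStats(m.astype(np.uint8))
    for i in range(1,k):
        if st[i,4]>60:
            P=W[l==i];P=P[~np.isnan(P).any(1)&(P[:,2]>.008)] if 1 else P
            r=cv2.minAreaRect((P[:,:2]*1000).astype(np.float32))
            print(c[i].round(),'hsv',np.median(hsv[l==i],0),'rect',np.round(r[0]),np.round(r[1]),round(r[2]),'top',np.percentile(P[:,2],98).round(4))
    # tray black
    b=(hsv[...,2]<60)&roi.astype(bool)
    rep('tray',W,b&(np.nan_to_num(W[...,2])<.03))
    P=W[b];P=P[~np.isnan(P).any(1)];print(' rect',cv2.minAreaRect((P[:,:2]*1000).astype(np.float32)))
    # wooden box
    wb=(hsv[...,0]<25)&(hsv[...,1]>60);r2=np.zeros_like(m)
    if n=='side': r2[380:450,310:390]=1
    else: r2[190:230,195:252]=1
    P=W[wb&r2];P=P[~np.isnan(P).any(1)];print('home',cv2.minAreaRect((P[:,:2]*1000).astype(np.float32)),np.percentile(P[:,2],[2,98]).round(4))
    # pan region
    X=np.nan_to_num(W);
    r3=np.zeros_like(m)
    if n=='side': r3[235:325,275:382]=1
    else: r3[195:270,235:355]=1
    zz=X[...,2];print('pan z hist',[(round(a,3),int(((zz>a)&(zz<a+.005)&r3).sum())) for a in np.arange(.04,.18,.005)])
    kb=(zz>.115)&r3&(zz<.2);rep('high',W,kb)
    if n=='side':
        print('strip col');
        for v in range(285,350,3): print(v,[ (W[v,u]*1000).round().tolist()+[int(im[v,u].mean())] for u in (341,345,349)])
E
```

```text
== side
[296. 187.] hsv [ 15. 127. 121.] rect [602. 320.] [59. 84.] 1 top 0.0422
[263. 200.] hsv [  9. 130. 107.] rect [500. 287.] [176.  60.] 86 top 0.0482
[302. 206.] hsv [ 14.  127.5 119. ] rect [589. 224.] [60. 77.] 7 top 0.0429
[306. 226.] hsv [ 16. 126. 128.] rect [573. 121.] [41. 59.] 73 top 0.0423
[270. 231.] hsv [ 15. 121. 133.] rect [480. 138.] [44. 60.] 75 top 0.0425
tray 3856 med [0.5355 0.198  0.0056] lo [0.4202 0.0661 0.0018] hi [0.6566 0.3747 0.0195]
 rect ((538.6741943359375, 220.93551635742188), (307.0701599121094, 227.1894989013672), 82.49072265625)
home ((484.9679870605469, -403.6682434082031), (102.21127319335938, 94.82588958740234), 81.43848419189453) [0.0029 0.0223]
pan z hist [(np.float64(0.04), 106), (np.float64(0.045), 82), (np.float64(0.05), 113), (np.float64(0.055), 115), (np.float64(0.06), 72), (np.float64(0.065), 14), (np.float64(0.07), 8), (np.float64(0.075), 594), (np.float64(0.08), 2798), (np.float64(0.085), 342), (np.float64(0.09), 546), (np.float64(0.095), 100), (np.float64(0.1), 57), (np.float64(0.105), 88), (np.float64(0.11), 55), (np.float64(0.115
[... 3242 characters left out ...]
0.055), 204), (np.float64(0.06), 110), (np.float64(0.065), 5), (np.float64(0.07), 27), (np.float64(0.075), 1588), (np.float64(0.08), 1113), (np.float64(0.085), 504), (np.float64(0.09), 446), (np.float64(0.095), 74), (np.float64(0.1), 72), (np.float64(0.105), 76), (np.float64(0.11), 95), (np.float64(0.115), 243), (np.float64(0.12), 67), (np.float64(0.125), 33), (np.float64(0.13), 29), (np.float64(0.135), 31), (np.float64(0.14), 26), (np.float64(0.145), 25), (np.float64(0.15), 54), (np.float64(0.155), 20), (np.float64(0.16), 0), (np.float64(0.165), 0), (np.float64(0.17), 0), (np.float64(0.175), 0)]
high 528 med [ 0.5703 -0.1022  0.1207] lo [ 0.5362 -0.2505  0.1154] hi [ 0.7386 -0.0743  0.1556]
```

```bash
python3 - <<'E'
import cv2
a=cv2.imread('pics/side0.png')[230:355,270:390];b=cv2.imread('pics/scene0.png')[170:295,210:360]
a=cv2.resize(a,None,fx=3.3,fy=3.3*1,interpolation=cv2.INTER_CUBIC);b=cv2.resize(b,None,fx=2.6,fy=3.3,interpolation=cv2.INTER_CUBIC)
h=min(a.shape[0],b.shape[0]);cv2.imwrite('pics/crop1.png',cv2.hconcat([a[:h],b[:h]]));print(a.shape,b.shape)
E
```

```text
(412, 396, 3) (412, 390, 3)
```

View pics/crop1.png

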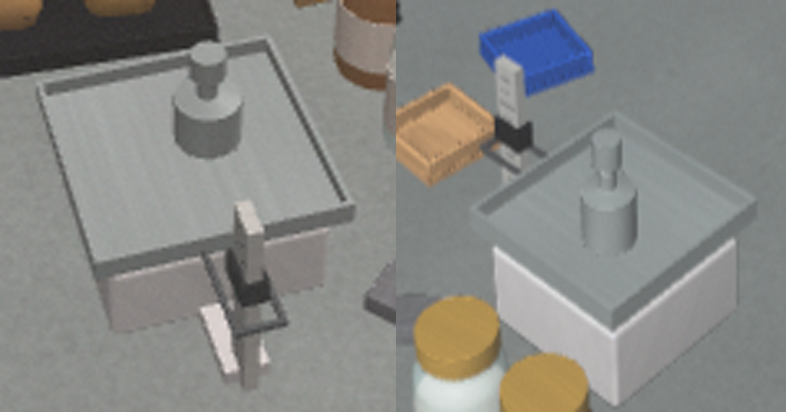

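The crop shows the clip on the strip above the forked pointer, at about z 0.098, and the pan floor at about z 0.081, which fits a 500 g load. I'll start moving toward the scale and refine the numbers from the saved clouds.

Emit:
{"fn": "step_arm", "kwargs": {
  "commands": [
    {"linear": [-0.033,-0.03,-0.003],"spin": -1.2},
    {"linear": [-0.033,-0.03,-0.003],"spin": 0},
    {"linear": [-0.033,-0.03,-0.003],"spin": 0},
    {"linear": [-0.033,-0.03,-0.003],"spin": 0},
    {"linear": [-0.033,-0.03,-0.003],"spin": 0},
    {"linear": [-0.033,-0.03,-0.003],"spin": 0},
    {"linear": [-0.033,-0.03,-0.003],"spin": 0},
    {"linear": [-0.033,-0.03,-0.003],"spin": 0}
  ],
  "jaw": 0.06,
  "squeeze": 40
}}

```text
time: 0.9
ee_pos: [0.3769, 0.2499, 0.2551]
ee_rot: [-0.0, 0.163, 0.987, -0.0]
force: [-0.1, 1.1, 1.1]
grip_width: 0.703
grip_force: 0.0
```

```bash
python3 - <<'E'
from h import *
f=lambda P:(P[~np.isnan(P).any(1)])
def sel(P,x0,x1,y0,y1,z0,z1): return P[(P[:,0]>x0)&(P[:,0]<x1)&(P[:,1]>y0)&(P[:,1]<y1)&(P[:,2]>z0)&(P[:,2]<z1)]
def rect(P): r=cv2.minAreaRect((P[:,:2]*1000).astype(np.float32));return [np.round(r[0],1),np.round(r[1],1),round(r[2],1)]
for n in ('side','scene'):
    z=np.load('/tmp/%s.npz'%n);im,W=z['im'],z['W'];P=f(W.reshape(-1,3));print('==',n)
    print('pan',rect(sel(P,.4,.68,-.235,-.02,.085,.098)),rect(sel(P,.4,.68,-.235,-.02,.075,.098)), 'floor z',np.median(sel(P,.5,.56,-.2,-.15,.07,.09)[:,2]))
    for a,b in ((.150,.165),(.138,.155),(.1,.112)):
        Q=sel(P,.5,.62,-.16,-.06,a,b)
        if len(Q)>5: print('weight',a,len(Q),rect(Q),Q.mean(0).round(4),np.percentile(Q[:,2],98))
    q=sel(P,.42,.55,-.48,-.34,.014,.03);print('home rim',rect(q),len(q))
    q=sel(P,.42,.55,-.48,-.34,.002,.03);print('home',rect(q))
    for c in ((.484,.141),(.576,.125),(.592,.219),(.605,.313),(.509,.322),(.471,.225)):
        Q=sel(P,c[0]-.05,c[0]+.05,c[1]-.042,c[1]+.042,.022,.06);Q2=Q[Q[:,2]>.037];print('pot',c,rect(Q),Q2.mean(0).round(4) if len(Q2) else '')
    v=im.max(2);m=(v<80)&~np.isnan(W).any(2);X=W
    m&=(X[...,0]>.5)&(X[...,0]<.57)&(X[...,1]>-.285)&(X[...,1]<-.22)&(X[...,2]>.085)&(X[...,2]<.13)
    Q=W[m];yy,xx=np.where(m);print('clip',len(Q),Q.min(0).round(4),Q.max(0).round(4),np.percentile(Q[:,2],[5,95]),xx.min(),xx.max(),yy.min(),yy.max())
print(monitor.sense()['ee_pos'],monitor.sense()['ee_rot'])
E
```

```text
== side
pan [array([ 543. , -131.9]), array([201.4, 170.8]), 86.4] [array([ 542.8, -133.4]), array([204.4, 170.9]), 86.6] floor z 0.08117206679791647
weight 0.15 90 [array([ 561. , -108.9]), array([24.3, 23.4]), 69.9] [ 0.5604 -0.1113  0.1555] 0.15843930010262736
weight 0.138 79 [array([ 559.6, -112.5]), array([22.5, 23.6]), 68.1] [ 0.5589 -0.1151  0.1481] 0.15486729001614866
weight 0.1 82 [array([ 560.6, -122.2]), array([23. , 45.9]), 85.7] [ 0.5559 -0.125   0.106 ] 0.11172806166619059
home rim [array([ 482.6, -407.9]), array([91.7, 90.9]), 82.6] 725
home [array([ 485.1, -410. ]), array([129.8, 140. ]), 0.0]
pot (0.484, 0.141) [array([480.3, 137.7]), array([43.7, 60.3]), 74.7] [0.4805 0.1372 0.0397]
pot (0.576, 0.125) [array([573. , 121.2]), array([41.5, 58.7]), 73.1] [0.5727 0.122  0.0397]
pot (0.592, 0.219) [array([590.3, 206.8]), array([61.2, 41.1]), 5.7] [0.59   0.2066 0.0399]
pot (0.605, 0.313) [array([602. , 301.5]), array([58.7, 42.8]), 5.9] [0.6022 0.3004 0.0398]
pot (0.509, 0.322) [array([520.8, 321.3]), array([97.6, 53.3]), 19.5] [0.5017 0.3159 0.0402]
pot (0.471, 0.225) [
[... 847 characters left out ...]
59.9]), 74.9] [0.4845 0.1425 0.0387]
pot (0.576, 0.125) [array([579.1, 127.8]), array([43.1, 58.5]), 80.6] [0.5778 0.1275 0.0389]
pot (0.592, 0.219) [array([596.6, 214. ]), array([41.9, 60.3]), 85.3] [0.5965 0.2134 0.0388]
pot (0.605, 0.313) [array([607.5, 306.1]), array([61.4, 41.7]), 13.7] [0.6087 0.3069 0.039 ]
pot (0.509, 0.322) [array([508., 321.]), array([43.9, 60.1]), 67.9] [0.5078 0.3209 0.0389]
pot (0.471, 0.225) [array([492.7, 227.4]), array([49. , 46.2]), 36.9] [0.4931 0.2279 0.0426]
clip 98 [ 0.5309 -0.2621  0.088 ] [ 0.5503 -0.2237  0.108 ] [0.08958782 0.10672127] 248 261 205 215
[0.3768929  0.24987491 0.25511733] [-8.70124453e-05  1.62542732e-01  9.86701498e-01 -8.23493984e-05]
```

Emit:
{"fn": "step_arm", "kwargs": {
  "commands": [
    {"linear": [0,0,0],"spin": -5.5},
    {"linear": [0,0,0],"spin": -5.5},
    {"linear": [-0.0258,-0.0366,0],"spin": 0},
    {"linear": [-0.0258,-0.0366,0],"spin": 0},
    {"linear": [-0.0258,-0.0366,0],"spin": 0},
    {"linear": [-0.0258,-0.0366,0],"spin": 0},
    {"linear": [-0.0258,-0.0366,0],"spin": 0},
    {"linear": [-0.0258,-0.0366,0],"spin": 0},
    {"linear": [-0.0258,-0.0366,0],"spin": 0},
    {"linear": [-0.0258,-0.0366,0],"spin": 0}
  ]
}}

```text
time: 1.9
ee_pos: [0.5421, -0.0681, 0.2549]
ee_rot: [-0.0, 0.067, 0.998, 0.0]
force: [0.0, -0.0, 0.6]
grip_width: 0.698
grip_force: 0.0
```

```bash
cat > d.py <<'E'
import sys,numpy as np
from scipy.spatial.transform import Rotation as R
from station import monitor
s=monitor.sense();q=s['ee_rot'];r=R.from_quat([q[1],q[2],q[3],q[0]])
p=s['ee_pos'];print(s['time'],p.round(4),'yaw y-axis',np.degrees(np.arctan2(*r.as_matrix()[:2,1])).round(1))
for a in sys.argv[1:]:
    g=np.array(eval(a));d=r.inv().apply(g-p);print(a,d.round(4),np.linalg.norm(d).round(3));p=g
E
python3 d.py .563,-.107,.1265 .563,-.107,.245 .4845,-.406,.245 .4845,-.406,.054
```

```text
1.9 [ 0.5421 -0.0681  0.2549] yaw y-axis 7.7
.563,-.107,.1265 [-0.026  -0.0357  0.1284] 0.136
.563,-.107,.245 [ 1.000e-04  0.000e+00 -1.185e-01] 0.118
.4845,-.406,.245 [ 0.0375 -0.3068 -0.    ] 0.309
.4845,-.406,.054 [-1.00e-04 -0.00e+00  1.91e-01] 0.191
```

Emit:
{"fn": "step_arm", "kwargs": {
  "commands": [
    {"linear": [-0.026,-0.036,0],"spin": 0},
    {"linear": [0,0,0.035],"spin": 0},
    {"linear": [0,0,0.035],"spin": 0},
    {"linear": [0,0,0.03],"spin": 0},
    {"linear": [0,0,0.02],"spin": 0},
    {"linear": [0,0,0.0085],"spin": 0},
    {"linear": [0,0,0],"spin": 0}
  ]
}}

```text
time: 2.6
ee_pos: [0.5616, -0.1051, 0.1252]
ee_rot: [-0.002, 0.067, 0.998, 0.0]
force: [-0.0, -0.2, 0.3]
grip_width: 0.699
grip_force: 0.0
```

Emit:
{"fn": "step_arm", "kwargs": {
  "commands": [
    {"linear": [0,0,0],"spin": 0},
    {"linear": [0,0,0],"spin": 0},
    {"linear": [0,0,0],"spin": 0},
    {"linear": [0,0,0],"spin": 0},
    {"linear": [0,0,0],"spin": 0}
  ],
  "jaw": 0.01
}}

```text
time: 3.1
ee_pos: [0.5633, -0.1057, 0.1275]
ee_rot: [0.001, 0.067, 0.998, -0.0]
force: [0.7, -1.2, -0.7]
grip_width: 0.264
grip_force: 39.2
```

Emit:
{"fn": "step_arm", "kwargs": {
  "commands": [
    {"linear": [0,0,-0.01],"spin": 0},
    {"linear": [0,0,-0.02],"spin": 0},
    {"linear": [0,0,-0.03],"spin": 0},
    {"linear": [0,0,-0.03],"spin": 0},
    {"linear": [0,0,-0.03],"spin": 0},
    {"linear": [0,0,0],"spin": 0}
  ],
  "squeeze": 60
}}

```text
time: 3.7
ee_pos: [0.5647, -0.1059, 0.252]
ee_rot: [0.004, 0.067, 0.998, -0.001]
force: [1.4, -0.1, -3.8]
grip_width: 0.259
grip_force: 59.2
```

```bash
python3 d.py .4845,-.406,.245 .4845,-.406,.054; python3 - <<'E'
from h import *
im,d,W=cloud('side')
P=W.reshape(-1,3);P=P[~np.isnan(P).any(1)]
def sel(P,x0,x1,y0,y1,z0,z1): return P[(P[:,0]>x0)&(P[:,0]<x1)&(P[:,1]>y0)&(P[:,1]<y1)&(P[:,2]>z0)&(P[:,2]<z1)]
print('floor',np.median(sel(P,.5,.56,-.19,-.15,.06,.145)[:,2]))
Q=sel(P,.52,.6,-.15,-.06,.16,.30);h=np.histogram(Q[:,2],np.arange(.16,.31,.01));print(h[0])
print(monitor.sense()['force'])
save('lift',im[150:360,230:440])
E
```

```text
3.7 [ 0.5647 -0.1059  0.252 ] yaw y-axis 7.7
.4845,-.406,.245 [ 0.0393 -0.3082  0.007 ] 0.311
.4845,-.406,.054 [0.0014 0.0002 0.191 ] 0.191
floor 0.1340871676641101
[  0   0   0   0  41  83  92 124 141  21  56  69  45  15]
[-0.1439303  -0.05257335 -5.11153651]
```

View pics/lift.png

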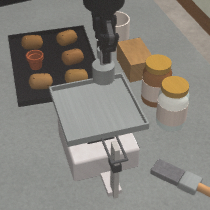

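The weight hangs upright at crop (105,70), clear of the pan, and the pan has risen to 0.134. Carrying it to the box.

Emit:
{"fn": "step_arm", "kwargs": {
  "commands": [
    {"linear": [0.004,-0.02,0],"spin": 0},
    {"linear": [0.005,-0.035,0],"spin": 0},
    {"linear": [0.005,-0.04,0],"spin": 0},
    {"linear": [0.005,-0.04,0],"spin": 0},
    {"linear": [0.005,-0.04,0],"spin": 0},
    {"linear": [0.005,-0.04,0],"spin": 0},
    {"linear": [0.005,-0.04,0],"spin": 0},
    {"linear": [0.003,-0.033,0],"spin": 0},
    {"linear": [0.002,-0.02,0],"spin": 0},
    {"linear": [0,0,0],"spin": 0}
  ]
}}

```text
time: 4.75
ee_pos: [0.4807, -0.407, 0.2437]
ee_rot: [-0.002, 0.069, 0.998, 0.001]
force: [0.8, 0.5, -6.0]
grip_width: 0.255
grip_force: 59.7
```

```bash
python3 d.py .4845,-.406,.1 .4845,-.406,.054
```

```text
4.75 [ 0.4807 -0.407   0.2437] yaw y-axis 7.9
.4845,-.406,.1 [-0.0041  0.0013  0.1437] 0.144
.4845,-.406,.054 [-0.0002 -0.0001  0.046 ] 0.046
```

Emit:
{"fn": "step_arm", "kwargs": {
  "commands": [
    {"linear": [-0.003,0.001,0.03],"spin": 0},
    {"linear": [0,0,0.035],"spin": 0},
    {"linear": [0,0,0.035],"spin": 0},
    {"linear": [0,0,0.035],"spin": 0},
    {"linear": [0,0,0.02],"spin": 0},
    {"linear": [0,0,0.015],"spin": 0},
    {"linear": [0,0,0.01],"spin": 0},
    {"linear": [0,0,0.006],"spin": 0},
    {"linear": [0,0,0],"spin": 0},
    {"linear": [0,0,0],"spin": 0}
  ]
}}

```text
time: 5.75
ee_pos: [0.4864, -0.4054, 0.062]
ee_rot: [0.001, 0.067, 0.998, -0.001]
force: [0.1, -0.2, -5.7]
grip_width: 0.259
grip_force: 59.7
```

```bash
python3 d.py; python3 -c "
from station import monitor;print(monitor.sense()['force'])"
```

```text
5.75 [ 0.4864 -0.4054  0.062 ] yaw y-axis 7.7
[ 0.11632976 -0.17478605 -5.68713829]
```

Emit:
{"fn": "step_arm", "kwargs": {
  "commands": [
    {"linear": [0,0,0.004],"spin": 0},
    {"linear": [0,0,0.002],"spin": 0},
    {"linear": [0,0,0.001],"spin": 0},
    {"linear": [0,0,0.001],"spin": 0},
    {"linear": [0,0,0],"spin": 0},
    {"linear": [0,0,0],"spin": 0}
  ]
}}

```text
time: 6.35
ee_pos: [0.4867, -0.4059, 0.0553]
ee_rot: [0.001, 0.067, 0.998, -0.001]
force: [-2.9, 0.8, 7.2]
grip_width: 0.26
grip_force: 60.8
```

Contact with the box floor. Releasing and rising.

Emit:
{"fn": "step_arm", "kwargs": {
  "commands": [
    {"linear": [0,0,0],"spin": 0},
    {"linear": [0,0,0],"spin": 0},
    {"linear": [0,0,0],"spin": 0},
    {"linear": [0,0,0],"spin": 0},
    {"linear": [0,0,-0.02],"spin": 0},
    {"linear": [0,0,-0.04],"spin": 0},
    {"linear": [0,0,-0.05],"spin": 0},
    {"linear": [0,0,-0.05],"spin": 0},
    {"linear": [0,0,-0.03],"spin": 0}
  ],
  "jaw": 0.065
}}

```text
time: 7.25
ee_pos: [0.4867, -0.4058, 0.248]
ee_rot: [0.002, 0.067, 0.998, -0.002]
force: [0.9, 0.5, 0.8]
grip_width: 0.761
grip_force: 0.0
```

```bash
python3 - <<'E'
from h import *
im,d,W=cloud('side')
P=W.reshape(-1,3);P=P[~np.isnan(P).any(1)]
def sel(P,x0,x1,y0,y1,z0,z1): return P[(P[:,0]>x0)&(P[:,0]<x1)&(P[:,1]>y0)&(P[:,1]<y1)&(P[:,2]>z0)&(P[:,2]<z1)]
Q=sel(P,.44,.53,-.46,-.35,.074,.1);print('knob top',len(Q),Q.mean(0).round(4),np.percentile(Q[:,2],98))
Q=sel(P,.44,.53,-.46,-.35,.036,.048);print('body',Q.mean(0).round(4))
E
python3 d.py .4825,.140,.20  .4825,.140,.05 .4825,.140,.014
```

```text
knob top 162 [ 0.4828 -0.4088  0.0814] 0.0845804068953192
body [ 0.4808 -0.4139  0.0433]
7.3 [ 0.488  -0.407   0.2531] yaw y-axis 7.7
.4825,.140,.20 [0.0795 0.5417 0.0485] 0.55
.4825,.140,.05 [0.0014 0.0011 0.15  ] 0.15
.4825,.140,.014 [0.0003 0.0003 0.036 ] 0.036
```

Emit:
{"fn": "step_arm", "kwargs": {
  "commands": [
    {"linear": [0.0035,0.025,0],"spin": 0},
    {"linear": [0.007,0.047,0],"spin": 0},
    {"linear": [0.007,0.047,0],"spin": 0},
    {"linear": [0.007,0.047,0],"spin": 0},
    {"linear": [0.007,0.047,0],"spin": 0},
    {"linear": [0.007,0.047,0],"spin": 0},
    {"linear": [0.007,0.047,0],"spin": 0},
    {"linear": [0.007,0.047,0],"spin": 0},
    {"linear": [0.007,0.047,0],"spin": 0},
    {"linear": [0.007,0.047,0],"spin": 0}
  ]
}}

```text
time: 8.3
ee_pos: [0.4796, 0.0499, 0.2426]
ee_rot: [0.0, 0.067, 0.998, 0.0]
force: [0.6, -0.8, -0.2]
grip_width: 0.76
grip_force: 0.0
```

Emit:
{"fn": "step_arm", "kwargs": {
  "commands": [
    {"linear": [0.007,0.047,0],"spin": 0},
    {"linear": [0.0066,0.045,0.03],"spin": 0},
    {"linear": [0,0,0.03],"spin": 7.3},
    {"linear": [0,0,0.03],"spin": 0},
    {"linear": [0,0,0.03],"spin": 0},
    {"linear": [0,0,0],"spin": 0},
    {"linear": [0,0,0],"spin": 0}
  ]
}}

```text
time: 9.0
ee_pos: [0.4786, 0.1372, 0.1253]
ee_rot: [-0.001, 0.131, 0.991, -0.0]
force: [0.1, -0.4, 0.8]
grip_width: 0.76
grip_force: 0.0
```

```bash
python3 d.py .4825,.140,.014
```

```text
9.0 [0.4786 0.1372 0.1253] yaw y-axis 15.0
.4825,.140,.014 [-0.0032  0.0038  0.1113] 0.111
```

Emit:
{"fn": "step_arm", "kwargs": {
  "commands": [
    {"linear": [-0.003,0.004,0.03],"spin": 0},
    {"linear": [0,0,0.035],"spin": 0},
    {"linear": [0,0,0.025],"spin": 0},
    {"linear": [0,0,0.015],"spin": 0},
    {"linear": [0,0,0.009],"spin": 0},
    {"linear": [0,0,0],"spin": 0},
    {"linear": [0,0,0],"spin": 0}
  ]
}}

```text
time: 9.7
ee_pos: [0.4844, 0.1405, 0.013]
ee_rot: [0.001, 0.131, 0.991, 0.0]
force: [0.4, 0.2, 0.0]
grip_width: 0.761
grip_force: 0.0
```

Emit:
{"fn": "step_arm", "kwargs": {
  "commands": [
    {"linear": [0,0,0],"spin": 0},
    {"linear": [0,0,0],"spin": 0},
    {"linear": [0,0,0],"spin": 0},
    {"linear": [0,0,0],"spin": 0}
  ],
  "jaw": 0.025,
  "squeeze": 30
}}

```text
time: 10.1
ee_pos: [0.4843, 0.1406, 0.0128]
ee_rot: [0.001, 0.131, 0.991, 0.0]
force: [-0.7, 0.2, 6.4]
grip_width: 0.485
grip_force: 31.5
```

Emit:
{"fn": "step_arm", "kwargs": {
  "commands": [
    {"linear": [0,0,-0.02],"spin": 0},
    {"linear": [0,0,-0.04],"spin": 0},
    {"linear": [0,0,-0.05],"spin": 0},
    {"linear": [0,0,-0.05],"spin": 0},
    {"linear": [0,0,-0.05],"spin": 0},
    {"linear": [0,0,0],"spin": 0},
    {"linear": [0,0,0],"spin": 0}
  ]
}}

```text
time: 10.8
ee_pos: [0.484, 0.1406, 0.2232]
ee_rot: [0.002, 0.131, 0.991, 0.001]
force: [-0.0, -0.4, -1.3]
grip_width: 0.486
grip_force: 30.9
```

```bash
python3 d.py .583,-.086,.21 .583,-.086,.15; python3 -c "
from station import monitor;print(monitor.sense()['force'])"
```

```text
10.8 [0.484  0.1406 0.2232] yaw y-axis 15.0
.583,-.086,.21 [-0.1543 -0.1932  0.0134] 0.248
.583,-.086,.15 [ 0.0002 -0.0001  0.06  ] 0.06
[-0.0352837  -0.4249472  -1.28736792]
```

Emit:
{"fn": "step_arm", "kwargs": {
  "commands": [
    {"linear": [-0.02,-0.025,0],"spin": 0},
    {"linear": [-0.03,-0.038,0],"spin": 0},
    {"linear": [-0.03,-0.038,0],"spin": 0},
    {"linear": [-0.03,-0.038,0],"spin": 0},
    {"linear": [-0.026,-0.032,0],"spin": 0},
    {"linear": [-0.018,-0.022,0],"spin": 0},
    {"linear": [0,0,0.01],"spin": -5.8},
    {"linear": [0,0,0.01],"spin": -5.8},
    {"linear": [0,0,0],"spin": 0},
    {"linear": [0,0,0],"spin": 0}
  ]
}}

```text
time: 11.8
ee_pos: [0.5805, -0.0856, 0.1994]
ee_rot: [-0.002, 0.031, 1.0, 0.0]
force: [0.1, -0.1, -0.8]
grip_width: 0.486
grip_force: 30.9
```

```bash
python3 d.py .585,-.086,.147; python3 -c "
from station import monitor;print(monitor.sense()['force'])"
```

```text
11.8 [ 0.5805 -0.0856  0.1994] yaw y-axis 3.6
.585,-.086,.147 [-0.0047 -0.0001  0.0523] 0.053
[ 0.0801438  -0.09766869 -0.8042057 ]
```

Emit:
{"fn": "step_arm", "kwargs": {
  "commands": [
    {"linear": [-0.004,0,0.02],"spin": 0},
    {"linear": [0,0,0.02],"spin": 0},
    {"linear": [0,0,0.01],"spin": 0},
    {"linear": [0,0,0.003],"spin": 0},
    {"linear": [0,0,0],"spin": 0},
    {"linear": [0,0,0],"spin": 0}
  ]
}}

```text
time: 12.4
ee_pos: [0.5863, -0.0863, 0.1495]
ee_rot: [0.001, 0.03, 1.0, -0.0]
force: [-0.0, -1.2, -0.2]
grip_width: 0.487
grip_force: 30.9
```

Emit:
{"fn": "step_arm", "kwargs": {
  "commands": [
    {"linear": [0,0,0],"spin": 0},
    {"linear": [0,0,0],"spin": 0},
    {"linear": [0,0,0],"spin": 0},
    {"linear": [0,0,-0.02],"spin": 0},
    {"linear": [0,0,-0.04],"spin": 0},
    {"linear": [0,0,-0.02],"spin": 0}
  ],
  "jaw": 0.052
}}

```text
time: 13.0
ee_pos: [0.5867, -0.0864, 0.2318]
ee_rot: [0.002, 0.03, 1.0, -0.0]
force: [0.2, 0.8, 0.3]
grip_width: 0.609
grip_force: 0.0
```

```bash
python3 d.py .575,.125,.21 .575,.125,.06; cat > look.py <<'E'
from h import *
for n in ('side','scene'):
    im,d,W=cloud(n);P=W.reshape(-1,3);P=P[~np.isnan(P).any(1)]
    m=(np.abs(P[:,0]-.545)<.07)&(np.abs(P[:,1]+.118)<.07);z=P[m,2];h,e=np.histogram(z,np.arange(.07,.14,.002));i=h.argmax()
    print(n,'floor',np.median(z[(z>e[max(i-1,0)])&(z<e[min(i+2,len(e)-1)])]).round(4),h[i])
    hsv=cv2.cvtColor(im,cv2.COLOR_RGB2HSV);mm=(hsv[...,0]>8)&(hsv[...,0]<22)&(hsv[...,1]>90)
    X=np.nan_to_num(W);mm&=(X[...,0]>.45)&(X[...,0]<.64)&(X[...,1]>-.21)&(X[...,1]<-.02)&(X[...,2]>.08)&(X[...,2]<.18)
    k,l,st,c=cv2.connectedComponentsWithStats(mm.astype(np.uint8))
    for j in range(1,k):
        if st[j,4]>60: print(' potato',W[l==j].mean(0).round(3),np.nanpercentile(W[l==j][:,2],97).round(3))
    save('pan_'+n,im)
E
python3 look.py
```

```text
13.0 [ 0.5867 -0.0864  0.2318] yaw y-axis 3.4
.575,.125,.21 [0.0244 0.2104 0.0216] 0.213
.575,.125,.06 [5.0e-04 1.0e-04 1.5e-01] 0.15
side floor 0.1253 1438
 potato [ 0.578 -0.096  0.153] 0.162
scene floor 0.1234 874
 potato [ 0.595 -0.078  0.152] 0.16
```

Emit:
{"fn": "step_arm", "kwargs": {
  "commands": [
    {"linear": [0.002,0.02,0],"spin": 0},
    {"linear": [0.005,0.042,0],"spin": 0},
    {"linear": [0.005,0.045,0],"spin": 0},
    {"linear": [0.005,0.045,0],"spin": 0},
    {"linear": [0.005,0.038,0],"spin": 0},
    {"linear": [0.002,0.02,0],"spin": 0},
    {"linear": [0,0,0.035],"spin": 4.8},
    {"linear": [0,0,0.045],"spin": 4.8},
    {"linear": [0,0,0.03],"spin": 0},
    {"linear": [0,0,0],"spin": 0}
  ],
  "jaw": 0.065
}}

```text
time: 14.1
ee_pos: [0.5695, 0.1244, 0.1116]
ee_rot: [-0.005, 0.113, 0.994, -0.001]
force: [-0.8, -0.1, -0.3]
grip_width: 0.765
grip_force: 0.0
```

```bash
python3 d.py .5755,.1245,.013
```

```text
14.1 [0.5695 0.1244 0.1116] yaw y-axis 13.0
.5755,.1245,.013 [-0.0068  0.0018  0.0985] 0.099
```

Emit:
{"fn": "step_arm", "kwargs": {
  "commands": [
    {"linear": [-0.001,0,0.03],"spin": 0},
    {"linear": [0,0,0.03],"spin": 0},
    {"linear": [0,0,0.02],"spin": 0},
    {"linear": [0,0,0],"spin": 0},
    {"linear": [0,0,0],"spin": 0}
  ]
}}

```text
time: 14.6
ee_pos: [0.576, 0.1246, 0.0398]
ee_rot: [0.001, 0.113, 0.994, 0.0]
force: [0.2, 0.2, 1.1]
grip_width: 0.761
grip_force: 0.0
```

```bash
python3 d.py .5755,.1245,.013
```

```text
14.6 [0.576  0.1246 0.0398] yaw y-axis 13.0
.5755,.1245,.013 [ 0.0005 -0.0003  0.0268] 0.027
```

Emit:
{"fn": "step_arm", "kwargs": {
  "commands": [
    {"linear": [0,0,0.015],"spin": 0},
    {"linear": [0,0,0.01],"spin": 0},
    {"linear": [0,0,0],"spin": 0},
    {"linear": [0,0,0],"spin": 0}
  ]
}}

```text
time: 15.0
ee_pos: [0.5748, 0.1246, 0.0129]
ee_rot: [-0.0, 0.113, 0.994, -0.0]
force: [-0.1, 0.4, 0.6]
grip_width: 0.761
grip_force: 0.0
```

Emit:
{"fn": "step_arm", "kwargs": {
  "commands": [
    {"linear": [0,0,0],"spin": 0},
    {"linear": [0,0,0],"spin": 0},
    {"linear": [0,0,0],"spin": 0},
    {"linear": [0,0,0],"spin": 0}
  ],
  "jaw": 0.025
}}

```text
time: 15.4
ee_pos: [0.5758, 0.1247, 0.014]
ee_rot: [0.001, 0.113, 0.994, 0.0]
force: [0.0, -1.1, 4.5]
grip_width: 0.49
grip_force: 30.6
```

Emit:
{"fn": "step_arm", "kwargs": {
  "commands": [
    {"linear": [0,0,-0.02],"spin": 0},
    {"linear": [0,0,-0.04],"spin": 0},
    {"linear": [0,0,-0.05],"spin": 0},
    {"linear": [0,0,-0.05],"spin": 0},
    {"linear": [0,0,-0.05],"spin": 0},
    {"linear": [0,0,0],"spin": 0},
    {"linear": [0,0,0],"spin": 0}
  ]
}}

```text
time: 16.1
ee_pos: [0.5762, 0.1247, 0.2251]
ee_rot: [0.002, 0.113, 0.994, 0.0]
force: [0.3, 0.5, -2.3]
grip_width: 0.49
grip_force: 30.4
```

```bash
python3 d.py .509,-.082,.21
```

```text
16.1 [0.5762 0.1247 0.2251] yaw y-axis 13.0
.509,-.082,.21 [ 0.0189 -0.2166  0.0147] 0.218
```

Emit:
{"fn": "step_arm", "kwargs": {
  "commands": [
    {"linear": [0.002,-0.025,0],"spin": 0},
    {"linear": [0.004,-0.042,0],"spin": 0},
    {"linear": [0.004,-0.045,0],"spin": 0},
    {"linear": [0.004,-0.045,0],"spin": 0},
    {"linear": [0.003,-0.038,0],"spin": 0},
    {"linear": [0.002,-0.022,0],"spin": 0},
    {"linear": [0,0,0.01],"spin": -4.8},
    {"linear": [0,0,0.02],"spin": -4.8},
    {"linear": [0,0,0.015],"spin": 0},
    {"linear": [0,0,0],"spin": 0}
  ]
}}

```text
time: 17.1
ee_pos: [0.5049, -0.0817, 0.1734]
ee_rot: [-0.004, 0.031, 1.0, 0.001]
force: [-0.4, -0.1, -1.1]
grip_width: 0.49
grip_force: 30.4
```

Emit:
{"fn": "step_arm", "kwargs": {
  "commands": [
    {"linear": [0,0,0],"spin": 0},
    {"linear": [0,0,0],"spin": 0}
  ]
}}

```text
time: 17.3
ee_pos: [0.5082, -0.0824, 0.1788]
ee_rot: [0.0, 0.03, 1.0, -0.0]
force: [0.1, -0.1, -0.7]
grip_width: 0.49
grip_force: 30.4
```

```bash
python3 d.py .509,-.082,.137
```

```text
17.3 [ 0.5082 -0.0824  0.1788] yaw y-axis 3.5
.509,-.082,.137 [-0.0008  0.0004  0.0418] 0.042
```

Emit:
{"fn": "step_arm", "kwargs": {
  "commands": [
    {"linear": [0,0,0.02],"spin": 0},
    {"linear": [0,0,0.014],"spin": 0},
    {"linear": [0,0,0.008],"spin": 0},
    {"linear": [0,0,0],"spin": 0},
    {"linear": [0,0,0],"spin": 0}
  ]
}}

```text
time: 17.8
ee_pos: [0.5079, -0.0825, 0.1366]
ee_rot: [0.0, 0.03, 1.0, -0.0]
force: [0.3, -0.3, -0.8]
grip_width: 0.487
grip_force: 30.5
```

Emit:
{"fn": "step_arm", "kwargs": {
  "commands": [
    {"linear": [0,0,0],"spin": 0},
    {"linear": [0,0,0],"spin": 0},
    {"linear": [0,0,0],"spin": 0},
    {"linear": [0,0,-0.02],"spin": 0},
    {"linear": [0,0,-0.04],"spin": 0},
    {"linear": [0,0,-0.04],"spin": 0},
    {"linear": [0,0,0],"spin": 0}
  ],
  "jaw": 0.052
}}

```text
time: 18.5
ee_pos: [0.5111, -0.0834, 0.2437]
ee_rot: [0.005, 0.03, 1.0, -0.001]
force: [-0.1, 0.5, 1.2]
grip_width: 0.611
grip_force: 0.0
```

```bash
python3 look.py; python3 d.py .593,.210,.22
```

```text
side floor 0.1134 1162
 potato [ 0.578 -0.096  0.142] 0.15
 potato [ 0.503 -0.093  0.142] 0.151
scene floor 0.1114 673
 potato [ 0.519 -0.075  0.14 ] 0.148
 potato [ 0.595 -0.078  0.14 ] 0.149
18.6 [ 0.5088 -0.0828  0.238 ] yaw y-axis 3.4
.593,.210,.22 [-0.0665  0.2973  0.0181] 0.305
```

Emit:
{"fn": "step_arm", "kwargs": {
  "commands": [
    {"linear": [-0.005,0.02,0],"spin": 0},
    {"linear": [-0.01,0.045,0],"spin": 0},
    {"linear": [-0.01,0.045,0],"spin": 0},
    {"linear": [-0.01,0.045,0],"spin": 0},
    {"linear": [-0.01,0.045,0],"spin": 0},
    {"linear": [-0.01,0.045,0],"spin": 0},
    {"linear": [-0.008,0.033,0],"spin": 0},
    {"linear": [-0.0035,0.019,0.02],"spin": 0},
    {"linear": [0,0,0.04],"spin": 0},
    {"linear": [0,0,0.04],"spin": 0}
  ],
  "jaw": 0.065
}}

```text
time: 19.6
ee_pos: [0.5915, 0.2109, 0.134]
ee_rot: [-0.0, 0.029, 1.0, -0.0]
force: [1.2, -0.2, -1.4]
grip_width: 0.763
grip_force: 0.0
```

Emit:
{"fn": "step_arm", "kwargs": {
  "commands": [
    {"linear": [0,0,0.04],"spin": 0},
    {"linear": [0,0,0.03],"spin": 0},
    {"linear": [0,0,0.01],"spin": 0},
    {"linear": [0,0,0],"spin": 0},
    {"linear": [0,0,0],"spin": 0},
    {"linear": [0,0,0],"spin": 0}
  ]
}}

```text
time: 20.2
ee_pos: [0.5937, 0.2104, 0.0588]
ee_rot: [0.002, 0.03, 1.0, 0.001]
force: [0.1, -0.5, 0.4]
grip_width: 0.76
grip_force: 0.0
```

```bash
python3 d.py .593,.210,.013
```

```text
20.2 [0.5937 0.2104 0.0588] yaw y-axis 3.4
.593,.210,.013 [ 0.0008 -0.0005  0.0458] 0.046
```

Emit:
{"fn": "step_arm", "kwargs": {
  "commands": [
    {"linear": [0,0,0.02],"spin": 0},
    {"linear": [0,0,0.015],"spin": 0},
    {"linear": [0,0,0.01],"spin": 0},
    {"linear": [0,0,0],"spin": 0},
    {"linear": [0,0,0],"spin": 0}
  ]
}}

```text
time: 20.7
ee_pos: [0.5919, 0.21, 0.0114]
ee_rot: [-0.0, 0.03, 1.0, -0.0]
force: [0.4, 0.2, 0.5]
grip_width: 0.761
grip_force: 0.0
```

Emit:
{"fn": "step_arm", "kwargs": {
  "commands": [
    {"linear": [0,0,0],"spin": 0},
    {"linear": [0,0,0],"spin": 0},
    {"linear": [0,0,0],"spin": 0},
    {"linear": [0,0,0],"spin": 0}
  ],
  "jaw": 0.025
}}

```text
time: 21.1
ee_pos: [0.5929, 0.2103, 0.0125]
ee_rot: [0.001, 0.03, 1.0, 0.0]
force: [-1.9, -0.1, 6.1]
grip_width: 0.499
grip_force: 29.9
```

Emit:
{"fn": "step_arm", "kwargs": {
  "commands": [
    {"linear": [0,0,-0.02],"spin": 0},
    {"linear": [0,0,-0.04],"spin": 0},
    {"linear": [0,0,-0.05],"spin": 0},
    {"linear": [0,0,-0.05],"spin": 0},
    {"linear": [0,0,-0.05],"spin": 0},
    {"linear": [0,0,0],"spin": 0},
    {"linear": [0,0,0],"spin": 0}
  ]
}}

```text
time: 21.8
ee_pos: [0.5929, 0.2102, 0.2232]
ee_rot: [0.002, 0.03, 1.0, 0.001]
force: [-0.7, 0.3, -2.4]
grip_width: 0.501
grip_force: 29.7
```

```bash
python3 d.py .545,-.152,.21
```

```text
21.8 [0.5929 0.2102 0.2232] yaw y-axis 3.4
.545,-.152,.21 [ 0.0262 -0.3645  0.0127] 0.366
```

Emit:
{"fn": "step_arm", "kwargs": {
  "commands": [
    {"linear": [0.002,-0.022,0],"spin": 0},
    {"linear": [0.003,-0.042,0],"spin": 0},
    {"linear": [0.003,-0.045,0],"spin": 0},
    {"linear": [0.003,-0.045,0],"spin": 0},
    {"linear": [0.003,-0.045,0],"spin": 0},
    {"linear": [0.003,-0.045,0],"spin": 0},
    {"linear": [0.003,-0.045,0],"spin": 0},
    {"linear": [0.003,-0.04,0],"spin": 0},
    {"linear": [0.003,-0.025,0],"spin": 0},
    {"linear": [0,-0.011,0.01],"spin": 0}
  ]
}}

```text
time: 22.8
ee_pos: [0.543, -0.1551, 0.2096]
ee_rot: [-0.001, 0.031, 1.0, 0.0]
force: [-0.0, 0.2, -0.5]
grip_width: 0.499
grip_force: 29.7
```

Emit:
{"fn": "step_arm", "kwargs": {
  "commands": [
    {"linear": [0,0,0.02],"spin": 0},
    {"linear": [0,0,0.02],"spin": 0},
    {"linear": [0,0,0],"spin": 0},
    {"linear": [0,0,0],"spin": 0},
    {"linear": [0,0,0],"spin": 0}
  ]
}}

```text
time: 23.3
ee_pos: [0.5445, -0.1524, 0.1717]
ee_rot: [0.0, 0.03, 1.0, -0.0]
force: [0.4, 0.6, -2.0]
grip_width: 0.501
grip_force: 29.7
```

```bash
python3 d.py .545,-.153,.123
```

```text
23.3 [ 0.5445 -0.1524  0.1717] yaw y-axis 3.4
.545,-.153,.123 [-0.0005 -0.0006  0.0487] 0.049
```

Emit:
{"fn": "step_arm", "kwargs": {
  "commands": [
    {"linear": [0,0,0.02],"spin": 0},
    {"linear": [0,0,0.018],"spin": 0},
    {"linear": [0,0,0.01],"spin": 0},
    {"linear": [0,0,0],"spin": 0},
    {"linear": [0,0,0],"spin": 0}
  ]
}}

```text
time: 23.8
ee_pos: [0.5447, -0.1529, 0.1242]
ee_rot: [0.0, 0.03, 1.0, -0.0]
force: [0.3, -0.4, -1.1]
grip_width: 0.503
grip_force: 29.7
```

Emit:
{"fn": "step_arm", "kwargs": {
  "commands": [
    {"linear": [0,0,0],"spin": 0},
    {"linear": [0,0,0],"spin": 0},
    {"linear": [0,0,0],"spin": 0},
    {"linear": [0,0,-0.02],"spin": 0},
    {"linear": [0,0,-0.04],"spin": 0},
    {"linear": [0,0,-0.05],"spin": 0},
    {"linear": [0,0,-0.03],"spin": 0},
    {"linear": [0.03,0,0],"spin": 0},
    {"linear": [0.05,0,0],"spin": 0},
    {"linear": [0.03,0,0],"spin": 0}
  ],
  "jaw": 0.052
}}

```text
time: 24.8
ee_pos: [0.4325, -0.146, 0.2636]
ee_rot: [0.0, 0.03, 1.0, -0.0]
force: [-0.4, 0.6, -0.3]
grip_width: 0.608
grip_force: 0.0
```

```bash
cat >> look.py <<'E'
c=[]
for n,b in (('side',(230,355,270,390)),('scene',(170,295,210,335))):
    im=cv2.imread('pics/pan_%s.png'%n)[b[0]:b[1],b[2]:b[3]];c.append(cv2.resize(im,(390,400),interpolation=cv2.INTER_CUBIC))
cv2.imwrite('pics/crop2.png',cv2.hconcat(c))
E
python3 look.py
```

```text
side floor 0.0999 720
 potato [ 0.578 -0.096  0.128] 0.137
 potato [ 0.503 -0.093  0.128] 0.137
 potato [ 0.539 -0.163  0.129] 0.137
scene floor 0.0983 472
 potato [ 0.556 -0.145  0.127] 0.135
 potato [ 0.519 -0.075  0.126] 0.135
 potato [ 0.595 -0.078  0.127] 0.135
```

View pics/crop2.png

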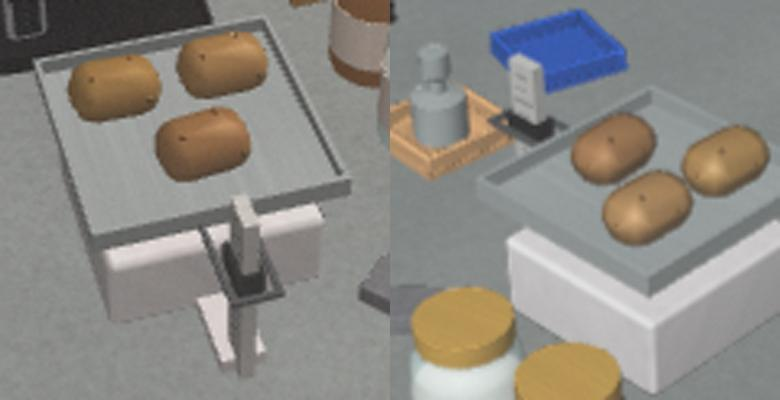

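The crop shows three potatoes in the pan, the pointer fork level with the clip (about z 0.099 against 0.098) and the weight upright in the wooden box. I'll let it settle and check once more.

Emit:
{"fn": "step_arm", "kwargs": {
  "commands": [
    {"linear": [0,0,0],"spin": 0},
    {"linear": [0,0,0],"spin": 0},
    {"linear": [0,0,0],"spin": 0},
    {"linear": [0,0,0],"spin": 0},
    {"linear": [0,0,0],"spin": 0},
    {"linear": [0,0,0],"spin": 0},
    {"linear": [0,0,0],"spin": 0},
    {"linear": [0,0,0],"spin": 0}
  ]
}}

```text
time: 25.7
ee_pos: [0.4344, -0.1462, 0.2632]
ee_rot: [-0.0, 0.03, 1.0, 0.0]
force: [-0.0, -0.7, 0.4]
grip_width: 0.61
grip_force: 0.0
```

```bash
python3 look.py | grep floor; python3 -c "
from station import job;print(job.sign_off())"
```

```text
side floor 0.1002 714
scene floor 0.0979 447
the job is handed in; nothing more can be done
None
```

I handed the job in at about 26 s: the check weight stands upright in its wooden box, and three potatoes hold the pointer at about z 0.099, against the clip's centre at about 0.098; the sign-off gave no verdict.

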